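Load the drying carrier and hold it up level by its handle

ROBOT

A 6-joint arm with a two-finger parallel gripper is mounted at the origin on a cart in front of the work surface, level with it; the furniture and walls round the work are solid. World frame = base frame: x ahead of the robot, y to its left, z up, the work surface at z = 0. Lengths are in m, angles in rad, forces in N, time in s.
With the tool pointing down it reaches from about 0.275 to 1 m from the base axis. Payload 8.4 kg.
Tool frame: the origin (TCP) lies midway between the tips of the shut fingers; the grasp point (between the pads) lies 19 mm behind it (env.hold_point_z is the z of the grasp point in the tool frame, in m); z points along the fingers, y is the line along which they close (so a half turn about z gives the same grasp; the last joint's range is limited). The gripper opens to 85 mm and grips with 20 to 120 N. Pads are 22 mm wide; open, the fingers measure 114 mm over their backs; the gripper's body (76 mm by 85 mm) begins 54 mm behind the grasp point. The pads swing forward as they close: fully open they stand 13 mm farther back than shut.
Start: joints at [1.276, 0.353, 1.633, -0, 1.155, -0.002], TCP at [0.18, 0.598, 0.231] pointing down, gripper open.
Joint ranges: [-2.63, 2.63], [-0.92, 2.1], [0.06, 2.66], [-1.3, 4.44], [0, 2.69], [-3.02, 3.02]. Speed limits (rad/s): [2.22, 2.22, 2.79, 3.14, 3.14, 3.14].

INTERFACE

Orientations are given as a unit quaternion [x, y, z, w].
In Python, from workcell import env, cams, close_job gives the robot as it stands.
- The arm moves only by the tool servo_tool, never from a script. Its argument "deltas" is a list of rows, each a list of 4 numbers: the shift along the tool's x, y, z in mm, then the turn about the tool's z in degrees. In form: [[x, y, z, turn], ...]. A call has 1 to 8 rows; each row shifts and turns the commanded pose from where the row before left it, along the tool's axes as they then stand; what a row does not reach is not made up. A row lasts 1/8 s, in which the tool goes at most 62.5 mm and 10.7 degrees, less where a joint would pass 70% of its speed; a pose out of reach is approached as far as the arm can. A call is refused whole if a number of a shift passes 62.5 or a number of a turn 10.7, either way. A call with a gripper value outside its range is refused whole. "fingers" is the gripper's target within -1 to 1 (shut at 1, half-way at 0, fully open at -1), set as the call begins (left out, the last holds). The fingers move at their own pace and stop on an object; "force" is the grip in N (left out, the last holds). Time passes only in rows, so rows that do not move let the fingers close. It gives the time, the measured TCP pose, the force, the opening and the grip force at its end, in the units of the state.
- env.get_obs(): the state, without advancing time (a new reading comes with each control period).
- cams.grab_frame(name): name is "scene" or "side" or "wrist"; returns a dict with "color" (420x560x3 uint8, red, green, blue), "fx", "fy", "cx", "cy" (pixels), "R" (3x3) and "t" (3): a world point X has camera coordinates R X + t. Camera axes: x right, y down, z forward; pixel columns grow to the right and rows downward; lengths in m; the calibration is good to about 2 mm. A picture is of the moment at which its call begins. There is no depth.
- close_job(): hands the job in; it is judged then, once.
The state is a dict: "clock": time; "qpos": joint angles; "qd": joint speeds; "joint_efforts": joint torques, N m; "eef_pos": TCP position; "eef_rot": TCP orientation; "force": force on the tool from outside, world axes, zero at the start; "torque": the same for the moment, N m; "opening": opening from 0.0 (shut) to 1.0 (fully open); "finger_force": force on a finger pad.
Only numpy, scipy, OpenCV 4.12 (cv2) and the standard library are available. Lean on these libraries where they do the work, as an engineer would, in place of code of your own. Each camera call takes 0.05 s, during which the arm holds its last target. There are 200 camera calls.

TASK

Get the two freshly painted wagons ready to go to the drying cabinet in one trip: stack both trays, each with its wagon left lying in it and in either order, squarely onto the deck of the drying carrier, every tray foot nested fully home in the lip or rim below it. Then swing the carrier's folded wire handle upright while the carrier still stands on the table, take it by the wooden grip, lift the carrier until its feet hang about 10 cm clear of the table over the spot where it stood, and finish there, still holding it steady and level in the air by the grip. Do not tip anything out of the trays, and leave the other things on the bench where they are.

Things in the scene. Friction and masses are not known exactly. Their poses are not given: they have to be found in the camera images.
- carrier: Drying carrier, 0.48 kg (+-20 %): aluminium deck 58 mm wide between two upright steel end plates 24 mm wide (y = 57 to 60 mm either side, 92 mm high) on low cross feet (104 mm along x, under y = 50 to 61 mm either side, 7 mm high) and a folded wire handle. Origin: centre, level with the soles (z = 0 on the table). x across the deck, y along it from end plate to end plate, z up.
- carrier_seat (a point): Centre of the deck's top face, 7 mm above the soles; axes as the carrier. Round it stands a lip 4 mm high, 2 mm thick, inside 50 mm (x) by 92 mm (y), that takes a tray's foot with 1.8 mm play all round. First tray home: its centre is 18 mm above this point; second tray home on the first: 50 mm above it.
- bail (a joint): Angle of the wire handle about pivots on the end plates (axis along the carrier's y, at x = 0, 80 mm above the soles): 0 upright, positive folded to the carrier's -x side, stops at +-1.95. Grip centre in the carrier's frame: x = -95 sin(angle), z = 80 + 95 cos(angle) mm. Slightly stiff (0.024 N m): it stays where it is left; the loaded carrier hangs nearly level. Wires reach y = +-66 mm.
- grip: Wooden grip of the wire handle: a tube 14 mm in diameter and 76 mm long along the carrier's y, that turns freely on the wire like a bucket's grip. Origin at its centre; its y axis lies along the tube; it may be rolled about y by any angle.
- tray_a_mid (a point): Blue open drying tray, 54 (x) by 96 (y) by 36 mm high, walls 2 mm, 60 g; pinch it across x. The point is its centre, half-way up (18 mm). Below its walls is a foot 46.4 x 88.4 mm, 4 mm high, stepped in to 43 x 85 mm at the bottom, that nests with 1.8 mm play all round in the deck's lip or in the other tray's rim (inside 50 x 92 mm). The same turned half round.
- tray_b_mid (a point): White drying tray, the same in shape and size as the blue one; the point is its centre, half-way up.
- wagon_a_mid (a point): Black model wagon body, 26 x 50 x 23 mm, 15 g, lying loose on the floor (6 mm above the underside) of the blue tray; the point is its centre, half-way up. Its long side is y.
- wagon_b_mid (a point): Black model wagon body, the same, lying loose in the white tray.
- jar_0: Bystander, leave alone: jar with orange paint and white screw cap, 37 mm across, 78 mm high; origin at the centre of its underside.
- paint_small_5: Bystander, leave alone: red dropper bottle with black cap, 25 mm across, 75 mm high; origin at the centre of its underside.
- tinlet_1: Bystander, leave alone: small enamel tin with dark blue band, 34 mm across, 36 mm high; origin at the centre of its underside.
- mix_cup_3: Bystander, leave alone: clear mixing cup, 53 mm across, 50 mm high; origin at the centre of its underside.
- driver_red: Bystander, leave alone: red screwdriver lying flat, 183 mm long along its y, 20 mm wide, 18 mm high; origin under its middle.
- snips: Bystander, leave alone: side cutters with blue grips lying flat, 157 mm long along y, 58 mm wide, 14 mm high; origin under the middle.

How it is judged:
On the way, in this order (a step that is already met when the one before it is completed fails the run):
1. one tray is nested home on the deck of the standing carrier (height (world z) of carrier below 0.006 m and angle between carrier's own z axis and vertical below 0.05 rad and ((x of tray_a_mid in the frame of carrier_seat between -0.0035 and 0.0035 m and y of tray_a_mid in the frame of carrier_seat between -0.0035 and 0.0035 m and z of tray_a_mid in the frame of carrier_seat between 0.015 and 0.0205 m and angle between the y axis of tray_a_mid and the y axis of carrier_seat, either way round below 0.07 rad and angle between the z axis of tray_a_mid and the z axis of carrier_seat, either way round below 0.05 rad) or (x of tray_b_mid in the frame of carrier_seat between -0.0035 and 0.0035 m and y of tray_b_mid in the frame of carrier_seat between -0.0035 and 0.0035 m and z of tray_b_mid in the frame of carrier_seat between 0.015 and 0.0205 m and angle between the y axis of tray_b_mid and the y axis of carrier_seat, either way round below 0.07 rad and angle between the z axis of tray_b_mid and the z axis of carrier_seat, either way round below 0.05 rad))), for 0.2 s.
2. both trays are stacked squarely, nested home, on the standing carrier (height (world z) of carrier below 0.006 m and angle between carrier's own z axis and vertical below 0.05 rad and (((x of tray_a_mid in the frame of carrier_seat between -0.0035 and 0.0035 m and y of tray_a_mid in the frame of carrier_seat between -0.0035 and 0.0035 m and z of tray_a_mid in the frame of carrier_seat between 0.015 and 0.0205 m and angle between the y axis of tray_a_mid and the y axis of carrier_seat, either way round below 0.07 rad and angle between the z axis of tray_a_mid and the z axis of carrier_seat, either way round below 0.05 rad) and (x of tray_b_mid in the frame of carrier_seat between -0.0035 and 0.0035 m and y of tray_b_mid in the frame of carrier_seat between -0.0035 and 0.0035 m and z of tray_b_mid in the frame of carrier_seat between 0.047 and 0.0525 m and angle between the y axis of tray_b_mid and the y axis of carrier_seat, either way round below 0.07 rad and angle between the z axis of tray_b_mid and the z axis of carrier_seat, either way round below 0.05 rad)) or ((x of tray_b_mid in the frame of carrier_seat between -0.0035 and 0.0035 m and y of tray_b_mid in the frame of carrier_seat between -0.0035 and 0.0035 m and z of tray_b_mid in the frame of carrier_seat between 0.015 and 0.0205 m and angle between the y axis of tray_b_mid and the y axis of carrier_seat, either way round below 0.07 rad and angle between the z axis of tray_b_mid and the z axis of carrier_seat, either way round below 0.05 rad) and (x of tray_a_mid in the frame of carrier_seat between -0.0035 and 0.0035 m and y of tray_a_mid in the frame of carrier_seat between -0.0035 and 0.0035 m and z of tray_a_mid in the frame of carrier_seat between 0.047 and 0.0525 m and angle between the y axis of tray_a_mid and the y axis of carrier_seat, either way round below 0.07 rad and angle between the z axis of tray_a_mid and the z axis of carrier_seat, either way round below 0.05 rad)))), for 0.2 s.
3. the handle is swung upright over the loaded carrier, which still stands on the table (height (world z) of carrier below 0.012 m and value of joint bail between -0.3 and 0.3 rad and (((x of tray_a_mid in the frame of carrier_seat between -0.0035 and 0.0035 m and y of tray_a_mid in the frame of carrier_seat between -0.0035 and 0.0035 m and z of tray_a_mid in the frame of carrier_seat between 0.015 and 0.0205 m and angle between the y axis of tray_a_mid and the y axis of carrier_seat, either way round below 0.07 rad and angle between the z axis of tray_a_mid and the z axis of carrier_seat, either way round below 0.05 rad) and (x of tray_b_mid in the frame of carrier_seat between -0.0035 and 0.0035 m and y of tray_b_mid in the frame of carrier_seat between -0.0035 and 0.0035 m and z of tray_b_mid in the frame of carrier_seat between 0.047 and 0.0525 m and angle between the y axis of tray_b_mid and the y axis of carrier_seat, either way round below 0.07 rad and angle between the z axis of tray_b_mid and the z axis of carrier_seat, either way round below 0.05 rad)) or ((x of tray_b_mid in the frame of carrier_seat between -0.0035 and 0.0035 m and y of tray_b_mid in the frame of carrier_seat between -0.0035 and 0.0035 m and z of tray_b_mid in the frame of carrier_seat between 0.015 and 0.0205 m and angle between the y axis of tray_b_mid and the y axis of carrier_seat, either way round below 0.07 rad and angle between the z axis of tray_b_mid and the z axis of carrier_seat, either way round below 0.05 rad) and (x of tray_a_mid in the frame of carrier_seat between -0.0035 and 0.0035 m and y of tray_a_mid in the frame of carrier_seat between -0.0035 and 0.0035 m and z of tray_a_mid in the frame of carrier_seat between 0.047 and 0.0525 m and angle between the y axis of tray_a_mid and the y axis of carrier_seat, either way round below 0.07 rad and angle between the z axis of tray_a_mid and the z axis of carrier_seat, either way round below 0.05 rad)))), for 0.1 s.
At the end, for the whole second after the job is handed in: Carrier held by its wooden grip: soles 60-200 mm above the table, at most 0.25 m from where it stood, tilt under 0.10 rad, slower than 0.02 m/s and 0.15 rad/s, touching no bystander; both trays nested on it (3.5 mm sideways, 3 mm in height, 0.07 rad), each wagon in its tray (height (world z) of carrier between 0.06 and 0.2 m and angle between carrier's own z axis and vertical below 0.1 rad and distance of carrier from where it was at the start of the episode below 0.25 m and linear speed of carrier below 0.02 m/s and angular speed of carrier below 0.15 rad/s and contact force between the fingers and grip above 2 N and (((x of tray_a_mid in the frame of carrier_seat between -0.0035 and 0.0035 m and y of tray_a_mid in the frame of carrier_seat between -0.0035 and 0.0035 m and z of tray_a_mid in the frame of carrier_seat between 0.015 and 0.0205 m and angle between the y axis of tray_a_mid and the y axis of carrier_seat, either way round below 0.07 rad and angle between the z axis of tray_a_mid and the z axis of carrier_seat, either way round below 0.05 rad) and (x of tray_b_mid in the frame of carrier_seat between -0.0035 and 0.0035 m and y of tray_b_mid in the frame of carrier_seat between -0.0035 and 0.0035 m and z of tray_b_mid in the frame of carrier_seat between 0.047 and 0.0525 m and angle between the y axis of tray_b_mid and the y axis of carrier_seat, either way round below 0.07 rad and angle between the z axis of tray_b_mid and the z axis of carrier_seat, either way round below 0.05 rad)) or ((x of tray_b_mid in the frame of carrier_seat between -0.0035 and 0.0035 m and y of tray_b_mid in the frame of carrier_seat between -0.0035 and 0.0035 m and z of tray_b_mid in the frame of carrier_seat between 0.015 and 0.0205 m and angle between the y axis of tray_b_mid and the y axis of carrier_seat, either way round below 0.07 rad and angle between the z axis of tray_b_mid and the z axis of carrier_seat, either way round below 0.05 rad) and (x of tray_a_mid in the frame of carrier_seat between -0.0035 and 0.0035 m and y of tray_a_mid in the frame of carrier_seat between -0.0035 and 0.0035 m and z of tray_a_mid in the frame of carrier_seat between 0.047 and 0.0525 m and angle between the y axis of tray_a_mid and the y axis of carrier_seat, either way round below 0.07 rad and angle between the z axis of tray_a_mid and the z axis of carrier_seat, either way round below 0.05 rad))) and x of wagon_a_mid in the frame of tray_a_mid between -0.022 and 0.022 m and y of wagon_a_mid in the frame of tray_a_mid between -0.042 and 0.042 m and z of wagon_a_mid in the frame of tray_a_mid between -0.012 and 0.012 m and x of wagon_b_mid in the frame of tray_b_mid between -0.022 and 0.022 m and y of wagon_b_mid in the frame of tray_b_mid between -0.042 and 0.042 m and z of wagon_b_mid in the frame of tray_b_mid between -0.012 and 0.012 m and contact force between carrier and jar_0 below 0.2 N and contact force between carrier and paint_small_5 below 0.2 N and contact force between carrier and tinlet_1 below 0.2 N and contact force between carrier and mix_cup_3 below 0.2 N and contact force between carrier and driver_red below 0.2 N and contact force between carrier and snips below 0.2 N); the arm keeps its last pose, push and grip.
It fails at once if a tray or the carrier is tipped by more than 0.35 rad (angle between any of carrier, tray_a_mid, tray_b_mid's own z axis and vertical above 0.35 rad).
It fails at once if a wagon leaves its tray (not ((x of wagon_a_mid in the frame of tray_a_mid between -0.022 and 0.022 m and y of wagon_a_mid in the frame of tray_a_mid between -0.042 and 0.042 m and z of wagon_a_mid in the frame of tray_a_mid between -0.012 and 0.012 m)) or not ((x of wagon_b_mid in the frame of tray_b_mid between -0.022 and 0.022 m and y of wagon_b_mid in the frame of tray_b_mid between -0.042 and 0.042 m and z of wagon_b_mid in the frame of tray_b_mid between -0.012 and 0.012 m))).
It fails at once if a bystander on the bench is moved by more than 20 mm (distance of any of jar_0, paint_small_5, tinlet_1, mix_cup_3, driver_red, snips from where it was at the start of the episode above 0.02 m).
It also fails if it takes over 72 s, if anything falls off the work surface, if the arm or the gripper's body presses on something with over 40 N, if the wrist force passes 120 N, or if a joint passes its speed limit or range.

## Working session

There is one attempt and no reset: what is moved stays moved. The work goes in short steps, Python scripts to look and compute and a tool call to move; the robot and the scene stay as the last step left them, time stands still between calls to the robot, and variables do not carry over. Pictures are saved under pics/ and viewed, at most 10 in all, crops included, and the job is handed in when it is done.

Besides the shell and the picture viewer there is one more tool, called after ">>>" as name([rows], argument=value, ...), one row to a line, values as JSON. servo_tool: Moves the arm, as the interface text tells. Its arguments: {"type":"object","properties":{"deltas":{"type":"array"},"fingers":{"type":"number"},"force":{"type":"number"}},"required":["deltas"]}

```bash
mkdir -p pics; python3 - <<'E'
from workcell import env,cams
import cv2,json
o=env.get_obs();print({k:o[k] for k in('clock','eef_pos','eef_rot','opening')},env.hold_point_z)
for n in('scene','side','wrist'):
    f=cams.grab_frame(n);cv2.imwrite(f'pics/{n}0.png',f['color'][:,:,::-1]);print(n,f['fx'],f['cx'],f['cy'],f['R'],f['t'])
E
```

```text
{'clock': 0.0, 'eef_pos': array([0.18026468, 0.59791995, 0.23053306]), 'eef_rot': array([ 1.45880021e-01,  9.89302030e-01, -7.10189320e-04, -9.43220202e-05]), 'opening': 1.0031294897561736} -0.0187
scene 506.3303075127902 275.27110908710904 211.5104885012213 [[ 0.88396353 -0.4675392  -0.00394611]
 [-0.32391513 -0.60628743 -0.72628819]
 [ 0.33717572  0.64329048 -0.687379  ]] [-0.37387922  0.4339387   0.91423747]
side 534.7059542338704 278.2886633408661 223.47110987124972 [[ 0.86057135 -0.50922096 -0.01053359]
 [-0.33284153 -0.54659932 -0.76840465]
 [ 0.3855301   0.66477304 -0.6398776 ]] [-0.36410022  0.43958733  0.85973622]
wrist 366.71768657096294 271.3564748855776 207.72089615508617 [[ 0.28745067  0.95779356 -0.00190039]
 [ 0.91684091 -0.27458499  0.28983758]
 [ 0.27708275 -0.08505636 -0.95707396]] [-0.62537207 -0.03876403  0.3793028 ]
```

View pics/scene0.png

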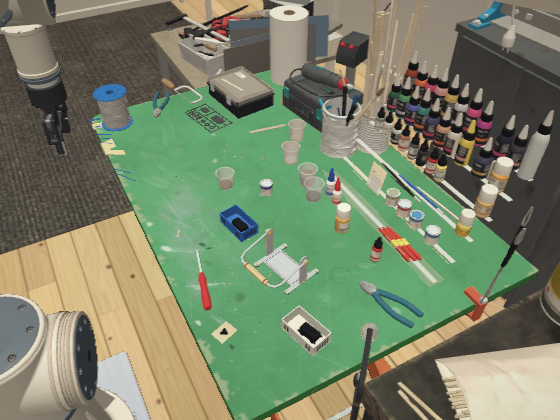

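View pics/wrist0.png

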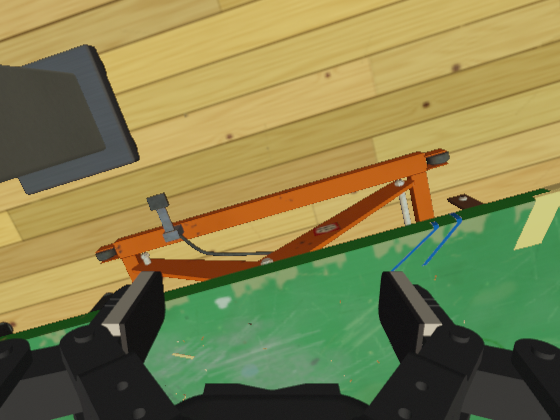

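The scene picture shows the blue tray at about (240,222), the carrier deck at about (286,266) with its grip at (256,272), and the white tray at about (306,330). The screwdriver is at (203,280). The wrist view shows only the table edge.

```bash
cat > h.py <<'E'
import numpy as np,cv2
from workcell import env,cams
from scipy.spatial.transform import Rotation as Ro
def ray(f,px,z):
    R,t=np.array(f['R']),np.array(f['t']);c=-R.T@t
    d=R.T@np.array([(px[0]-f['cx'])/f['fx'],(px[1]-f['cy'])/f['fy'],1]);return c+d*(z-c[2])/d[2]
def proj(f,X):
    p=np.atleast_2d(X)@np.array(f['R']).T+np.array(f['t']);return np.c_[p[:,0]/p[:,2]*f['fx']+f['cx'],p[:,1]/p[:,2]*f['fy']+f['cy']]
def toframe(target,yaw=None):
    """delta in mm along tool axes to bring TCP to target; and turn in deg to bring tool y line to yaw"""
    o=env.get_obs();R=Ro.from_quat(o['eef_rot']).as_matrix()
    d=R.T@(np.array(target)-o['eef_pos'])*1e3
    y=R[:,1];cur=np.arctan2(y[1],y[0])
    turn=None if yaw is None else -np.degrees((yaw-cur+np.pi/2)%np.pi-np.pi/2)
    return d.round(1),turn
E
python3 - <<'E'
from h import *
f=cams.grab_frame('scene')
for n,p,z in [('blue',(239,222),.03),('deck',(286,266),.007),('grip',(256,272),.05),('white',(306,330),.03),('jar',(343,232),0),('red',(376,260),0),('tin',(265,195),0),('drv',(203,285),.01),('snips',(390,303),0),('cup',(314,200),0),('cup2',(225,187),0)]: print(n,ray(f,p,z).round(3))
o=env.get_obs();R=Ro.from_quat(o['eef_rot']).as_matrix();print(R.round(3))
w=cams.grab_frame('wrist');Rw=np.array(w['R']);c=-Rw.T@w['t'];print('cam in tool',R.T@(c-o['eef_pos']),'axes',(Rw@R).round(3))
s=cams.grab_frame('side')
cv2.imwrite('pics/crop.png',cv2.resize(f['color'][195:360,185:385,::-1],None,fx=3.6,fy=3.6,interpolation=cv2.INTER_CUBIC))
print(proj(s,ray(f,(286,266),.007)))
E
```

```text
blue [0.51  0.363 0.03 ]
deck [0.555 0.194 0.007]
grip [0.468 0.179 0.05 ]
white [0.498 0.003 0.03 ]
jar [0.744 0.231 0.   ]
red [0.762 0.112 0.   ]
tin [ 0.631  0.455 -0.   ]
drv [0.356 0.232 0.01 ]
snips [ 0.713 -0.008  0.   ]
cup [0.741 0.372 0.   ]
cup2 [ 0.546  0.539 -0.   ]
[[-0.957  0.289 -0.   ]
 [ 0.289  0.957 -0.001]
 [ 0.    -0.001 -1.   ]]
cam in tool [ 0.07359163  0.00124895 -0.14245235] axes [[ 0.001  1.     0.001]
 [-0.957  0.001 -0.29 ]
 [-0.29  -0.     0.957]]
[[284.7785366  287.47504059]]
```

View pics/crop.png

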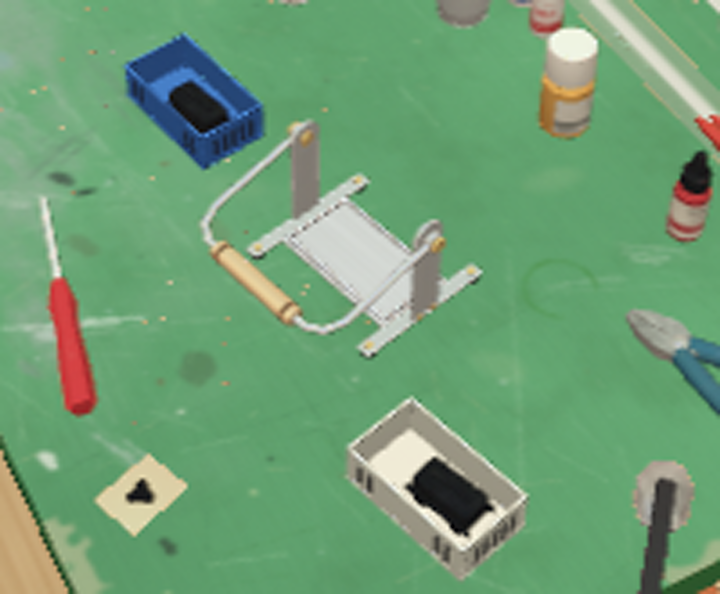

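The crop shows the tray corners clearly, with the blue tray's top rim long edge running from (183,36) to (263,100). The white tray's rim corners are (412,400), (525,497), (463,560) and (348,455). The carrier's handle is folded towards the robot.

```bash
python3 - <<'E'
from h import *
f=cams.grab_frame('scene')
P=lambda p,z: ray(f,(p[0]/3.6+185-.36,p[1]/3.6+195-.36),z)
def quad(n,q,z):
    q=[P(p,z) for p in q];l=(q[1]-q[0]+q[2]-q[3]);print(n,np.mean(q,0).round(4),'yaw',np.degrees(np.arctan2(l[1],l[0])).round(1),[np.linalg.norm(q[i]-q[i-1]).round(3) for i in range(4)])
quad('blue',[(183,36),(263,100),(207,143),(126,70)],.036)
quad('white',[(412,400),(525,497),(463,560),(348,455)],.036)
quad('feet',[(361,181),(474,271),(368,349),(257,250)],.007)
g=[P((219,250),.06),P((291,315),.06)];print('grip',g)
E
```

```text
blue [0.5118 0.369  0.036 ] yaw -76.8 [np.float64(0.053), np.float64(0.09), np.float64(0.056), np.float64(0.096)]
white [0.499  0.0066 0.036 ] yaw -75.3 [np.float64(0.055), np.float64(0.093), np.float64(0.056), np.float64(0.095)]
feet [0.5531 0.1911 0.007 ] yaw -76.1 [np.float64(0.095), np.float64(0.11), np.float64(0.096), np.float64(0.111)]
grip [array([0.45375155, 0.20332221, 0.06      ]), array([0.47027482, 0.13524995, 0.06      ])]
```

>>> servo_tool([
  [0,0,0,9.9],
  [0,0,0,9.9],
  [0,0,0,9.9],
  [0,0,0,9.9],
  [0,0,0,9.9],
  [0,0,0,9.5],
  [0,0,0,0],
])

```text
clock: 1.23
eef_pos: [0.1804, 0.5984, 0.2312]
eef_rot: [0.614, 0.79, -0.0, 0.0]
force: [-0.9, 1.1, -0.5]
opening: 1.0
finger_force: 0.0
```

```bash
python3 -c "
from h import *
print(toframe([.5118,.369,.18],np.radians(13.8)),env.get_obs()['qpos'])"
```

```text
(array([-304.1,  264.6,   51.3]), np.float64(0.4918960926441366)) [1.27564422e+00 3.53005961e-01 1.63347001e+00 1.29672139e-05
 1.15520605e+00 1.02619834e+00]
```

>>> servo_tool([
  [-40,35,0,0.5],
  [-40,35,0,0],
  [-40,35,0,0],
  [-40,35,0,0],
  [-40,35,10,0],
  [-40,35,10,0],
  [-40,35,15,0],
  [-24,20,16,0],
])

```text
clock: 2.22
eef_pos: [0.5123, 0.3648, 0.18]
eef_rot: [0.616, 0.787, 0.0, 0.0]
force: [0.2, -0.2, -0.1]
opening: 1.001
finger_force: 0.0
```

>>> servo_tool([
  [0,0,0,0],
  [0,0,0,0],
])

```text
clock: 2.48
eef_pos: [0.5099, 0.3667, 0.1805]
eef_rot: [0.617, 0.787, 0.0, -0.0]
force: [0.8, -0.3, -0.3]
opening: 1.0
finger_force: 0.0
```

```bash
python3 -c "
from h import *
print(toframe([.5118,.369,.18],np.radians(13.8)))
f=cams.grab_frame('wrist');cv2.imwrite('pics/w1.png',cv2.resize(f['color'][:,:,::-1],(800,600)))"
```

```text
(array([1.8, 2.4, 0.5]), np.float64(0.02572882304309049))
```

View pics/w1.png

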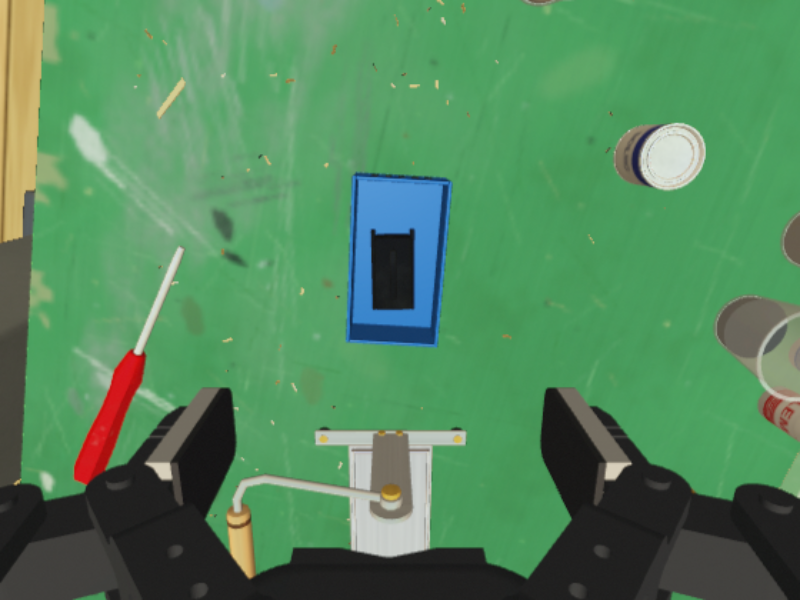

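The wrist view shows the blue rim corners at (353,174), (451,181), (438,345) and (347,341). The carrier's +y foot's outer edge runs from (316,431) to (465,431). Its deck edges lie at x≈350 and 431, near row 450.

```bash
cat >> h.py <<'E'
def quad(f,n,q,z,s=.7):
    q=[ray(f,((p[0]+.5)*s-.5,(p[1]+.5)*s-.5),z) for p in q];l=(q[1]-q[2]+q[0]-q[3]);c=np.mean(q,0)
    print(n,c.round(4),'yaw',np.degrees(np.arctan2(l[1],l[0])).round(1),[np.linalg.norm(q[i]-q[i-1]).round(3) for i in range(4)]);return c
E
python3 - <<'E'
from h import *
f=cams.grab_frame('wrist')
c=quad(f,'blue',[(353,174),(451,181),(438,345),(347,341)],.036)
w=lambda p,z: ray(f,((p[0]+.5)*.7-.5,(p[1]+.5)*.7-.5),z)
a,b=w((316,431),.007),w((465,431),.007);d=b-a;print(a,b,np.linalg.norm(d),np.degrees(np.arctan2(d[1],d[0])));
ex=d/np.linalg.norm(d);ey=np.array([-ex[1],ex[0],0]);print('carrier',(a+b)/2-.061*ey)
a,b=w((350,447),.009),w((431,447),.009);print((a+b)/2,np.linalg.norm(a-b))
print(env.get_obs()['eef_pos'])
c[2]=.009+.0;print(toframe(c,None))
E
```

```text
blue [0.5139 0.3753 0.036 ] yaw 101.0 [np.float64(0.096), np.float64(0.053), np.float64(0.095), np.float64(0.054)]
[0.4909874 0.2420912 0.007    ] [0.58987532 0.26658504 0.007     ] 0.10187624549633867 13.91176463145609
carrier [0.55509743 0.19512743 0.007     ]
[0.54313672 0.24344342 0.009     ] 0.055589509277770933
[0.50962951 0.36726349 0.18093684]
(array([  6.7,   6. , 171.9]), None)
```

>>> servo_tool([
  [7,6,25,2.8],
  [0,0,45,0],
  [0,0,45,0],
  [0,0,35,0],
  [0,0,20,0],
  [0,0,6,0],
  [0,0,0,0],
])

```text
clock: 3.45
eef_pos: [0.5147, 0.3751, 0.0051]
eef_rot: [0.636, 0.771, 0.0, 0.0]
force: [0.0, 0.1, 0.6]
opening: 0.997
finger_force: 0.0
```

>>> servo_tool([
  [0,0,0,0],
  [0,0,0,0],
  [0,0,0,0],
  [0,0,0,0],
  [0,0,0,0],
  [0,0,0,0],
], fingers=1, force=25)

```text
clock: 4.2
eef_pos: [0.5151, 0.375, 0.0055]
eef_rot: [0.637, 0.771, 0.001, 0.0]
force: [-1.1, -0.1, 6.9]
opening: 0.624
finger_force: 27.3
```

>>> servo_tool([
  [0,0,-6,0],
  [0,0,-12,0],
  [0,0,-30,0],
  [0,0,-45,0],
  [0,0,-45,-1.5],
  [0,0,-38,-1.5],
  [0,0,0,0],
])

```text
clock: 5.08
eef_pos: [0.5161, 0.3758, 0.1847]
eef_rot: [0.616, 0.788, 0.003, 0.001]
force: [0.2, -0.6, -0.9]
opening: 0.629
finger_force: 26.7
```

```bash
python3 -c "
from h import *
print(toframe([.577,.108,.18],np.radians(13.9)))"
```

```text
(array([-274.6,   -5.4,    3.9]), np.float64(0.0344095913552541))
```

>>> servo_tool([
  [-20,-1,0,0],
  [-40,-1,0,0],
  [-50,-1,0,0],
  [-55,-1,0,0],
  [-50,-1,0,0],
  [-40,0,0,0],
  [-19,0,0,0],
  [0,0,0,0],
])

```text
clock: 6.08
eef_pos: [0.575, 0.106, 0.1794]
eef_rot: [0.617, 0.787, -0.001, -0.001]
force: [0.1, 0.3, -1.2]
opening: 0.628
finger_force: 26.7
```

>>> servo_tool([
  [0,0,0,0],
  [0,0,0,0],
])

```text
clock: 6.32
eef_pos: [0.5751, 0.1084, 0.1801]
eef_rot: [0.616, 0.788, -0.0, -0.0]
force: [0.2, 0.9, -0.9]
opening: 0.627
finger_force: 26.7
```

```bash
python3 -c "
from h import *
f=cams.grab_frame('wrist');cv2.imwrite('pics/w2.png',cv2.resize(f['color'][:,:,::-1],(800,600),interpolation=cv2.INTER_CUBIC))"
```

```text
(no output)
```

View pics/w2.png

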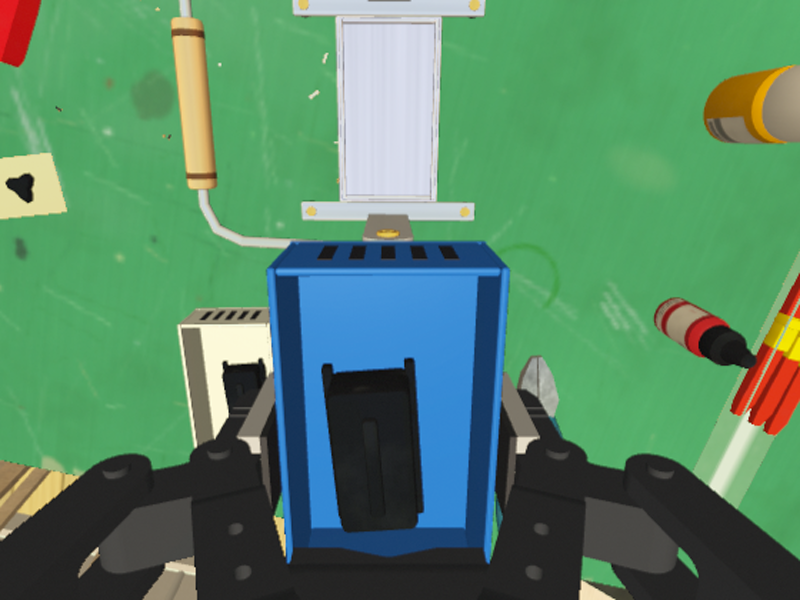

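The deck lip's outer corners are at about (337,16), (441,16), (438,201) and (340,200). The inner edges of the feet run (293,13)–(485,14) and (303,202)–(474,203). The held tray's far rim runs (271,272)–(508,270).

```bash
python3 - <<'E'
from h import *
f=cams.grab_frame('wrist');o=env.get_obs();p=o['eef_pos'];print(p)
quad(f,'lip54x96?@11',[(337,16),(441,16),(438,201),(340,200)],.011)
quad(f,'same@7',[(337,16),(441,16),(438,201),(340,200)],.007)
quad(f,'feet104x100',[(293,13),(485,14),(474,203),(303,202)],.007)
w=lambda p,z: ray(f,((p[0]+.5)*.7-.5,(p[1]+.5)*.7-.5),z)
a,b=w((303,202),.007),w((474,203),.007);print(np.linalg.norm(a-b))
R=Ro.from_quat(o['eef_rot']).as_matrix()
for q in [(271,272),(508,270),(492,562),(288,562)]: print((R.T@(w(q,p[2]+.0305)-p)*1e3).round(1))
print('grip ends', w((188,18),.06),w((201,188),.06))
E
```

```text
[0.5752899  0.10832546 0.18025939]
lip54x96?@11 [0.5551 0.1945 0.011 ] yaw 104.1 [np.float64(0.097), np.float64(0.056), np.float64(0.098), np.float64(0.058)]
same@7 [0.5551 0.1947 0.007 ] yaw 104.1 [np.float64(0.099), np.float64(0.056), np.float64(0.099), np.float64(0.058)]
feet104x100 [0.5549 0.1947 0.007 ] yaw 103.9 [np.float64(0.101), np.float64(0.104), np.float64(0.101), np.float64(0.102)]
0.10207626525518598
[ 46.6 -24.9 -30.5]
[ 47.2  27.2 -30.5]
[-32.   28.3 -30.5]
[-32.1 -25.5 -30.5]
grip ends [0.45776658 0.20949984 0.06      ] [0.47421437 0.13591192 0.06      ]
```

```bash
python3 -c "
from h import *
print(toframe([.5535,.1954,.0125],np.radians(14)))"
```

```text
(array([ 8.970e+01, -1.000e-01,  1.678e+02]), np.float64(-0.00012494497005370743))
```

>>> servo_tool([
  [25,0,0,0],
  [40,0,0,0],
  [25,0,10,0],
  [0,0,30,0],
  [0,0,40,0],
  [0,0,40,0],
  [0,0,30,0],
  [0,0,5,0],
])

```text
clock: 7.42
eef_pos: [0.5522, 0.1947, 0.0234]
eef_rot: [0.616, 0.788, -0.002, -0.001]
force: [0.3, -0.2, -1.2]
opening: 0.626
finger_force: 26.7
```

>>> servo_tool([
  [0,0,0,0],
  [0,0,0,0],
])

```text
clock: 7.68
eef_pos: [0.5548, 0.1952, 0.0267]
eef_rot: [0.616, 0.788, 0.001, 0.001]
force: [-0.7, 0.5, -1.3]
opening: 0.626
finger_force: 26.7
```

```bash
python3 -c "
from h import *
print(toframe([.5535,.1954,.0125],np.radians(14)))"
```

```text
(array([ 0.5, -1.3, 14.2]), np.float64(-0.06532478090528589))
```

>>> servo_tool([
  [0,-0.5,4,0],
  [0,0,4,0],
  [0,0,3,0],
  [0,0,2,0],
  [0,0,2,0],
  [0,0,0,0],
  [0,0,0,0],
  [0,0,0,0],
])

```text
clock: 8.68
eef_pos: [0.5532, 0.1946, 0.0123]
eef_rot: [0.616, 0.788, -0.0, -0.0]
force: [-8.5, -3.5, 25.9]
opening: 0.632
finger_force: 30.1
```

>>> servo_tool([
  [0,-1,-0.5,0],
  [0,-0.7,0,0],
  [0,0,0,0],
  [0,0,0,0],
])

```text
clock: 9.18
eef_pos: [0.5531, 0.1946, 0.0124]
eef_rot: [0.616, 0.788, 0.001, 0.001]
force: [-0.6, -1.4, 15.2]
opening: 0.629
finger_force: 28.7
```

>>> servo_tool([
  [0,0,0,0],
  [0,0,0,0],
  [0,0,0,0],
  [0,0,0,0],
  [0,0,-8,0],
  [0,0,-20,0],
  [0,0,-40,0],
  [0,0,-50,0],
], fingers=-1)

```text
clock: 10.18
eef_pos: [0.5512, 0.1941, 0.1307]
eef_rot: [0.616, 0.788, -0.0, -0.0]
force: [1.4, 0.7, -0.1]
opening: 0.998
finger_force: 0.0
```

>>> servo_tool([
  [0,0,-50,0],
  [-40,0,0,0],
  [-50,0,0,0],
  [-10,0,0,0],
  [0,0,0,0],
  [0,0,0,0],
  [0,0,0,0],
])

```text
clock: 11.05
eef_pos: [0.5755, 0.0982, 0.1788]
eef_rot: [0.616, 0.788, -0.0, -0.0]
force: [-0.7, -0.0, -0.4]
opening: 1.001
finger_force: 0.0
```

```bash
python3 -c "
from h import *
f=cams.grab_frame('wrist');cv2.imwrite('pics/w3.png',cv2.resize(f['color'][:,:,::-1],(800,600),interpolation=cv2.INTER_CUBIC));print(env.get_obs()['eef_pos'])"
```

```text
[0.57548897 0.09810352 0.17876486]
```

View pics/w3.png

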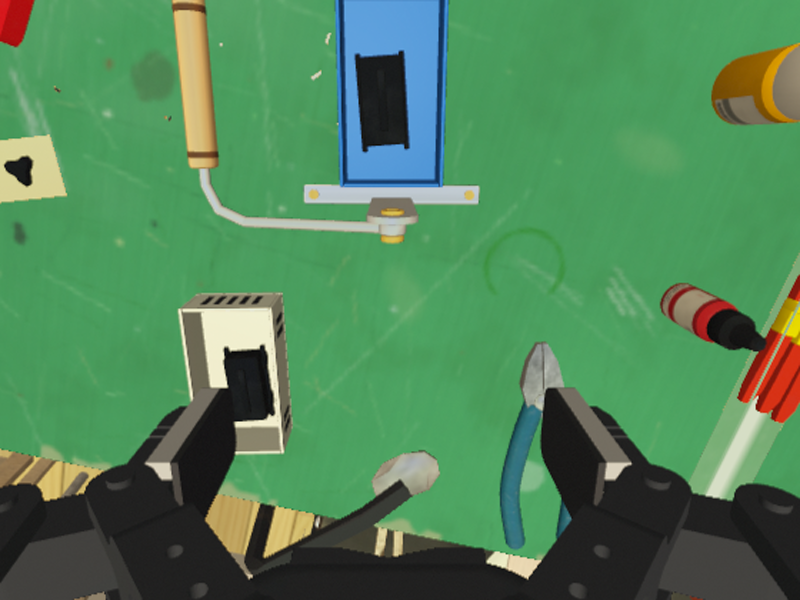

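The blue tray sits square in the lip, its near rim running (340,185)–(444,185). The white tray's rim corners are (180,310), (279,307) and (290,452), with the fourth hidden. A lamp-like rod ends at (405,475).

```bash
python3 - <<'E'
from h import *
f=cams.grab_frame('wrist');s=cams.grab_frame('scene');d=cams.grab_frame('side')
M=lambda f:np.array([[f['fx'],0,f['cx']],[0,f['fy'],f['cy']],[0,0,1]])@np.c_[f['R'],f['t']]
X=cv2.triangulatePoints(M(f),M(s),np.array([405*.7,470*.7]),np.array([370.,330.]));print('rod end',(X[:3]/X[3]).ravel())
w=lambda p,z: ray(f,((p[0]+.5)*.7-.5,(p[1]+.5)*.7-.5),z)
a,b=w((340,185),.043),w((444,185),.043);e=(b-a);print(np.linalg.norm(e),np.degrees(np.arctan2(e[1],e[0])));e/=np.linalg.norm(e)
print('blue',(a+b)/2+.048*np.array([-e[1],e[0],0]))
a,b,c=w((180,310),.036),w((279,307),.036),w((290,452),.036);print(a,b,c,'sizes',np.linalg.norm(b-a),np.linalg.norm(c-b),'centre',(a+c)/2)
l=b-c;print(np.degrees(np.arctan2(l[1],l[0])))
cv2.imwrite('pics/w4.png',cv2.resize(np.hstack([f['color'][195:345,110:310],d['color'][270:420,200:400]])[:,:,::-1],None,fx=2,fy=2))
E
```

```text
rod end [ 0.62838407 -0.04607282  0.0016449 ]
0.05420017781896669 14.06445725707207
blue [0.55425199 0.19521204 0.043     ]
[0.46545729 0.05037499 0.036     ] [0.52018343 0.06595417 0.036     ] [ 0.5444267  -0.02617325  0.036     ] sizes 0.0569004575794258 0.09526382413262946 centre [0.50494199 0.01210087 0.036     ]
104.7431019061299
```

```bash
python3 - <<'E'
from h import *
f=cams.grab_frame('wrist');s=cams.grab_frame('scene')
def rod(u,v):
    R=np.array(f['R']);c=-R.T@f['t'];d=R.T@np.array([(u*.7-f['cx'])/f['fx'],(v*.7-f['cy'])/f['fy'],1])
    # plane of scene line
    r=[np.array([(p[0]-s['cx'])/s['fx'],(p[1]-s['cy'])/s['fy'],1]) for p in((369,335),(358,418))]
    n=np.array(s['R']).T@np.cross(*r);cs=-np.array(s['R']).T@s['t'];k=n@(cs-c)/(n@d);return c+k*d
for q in[(380,505),(340,527),(270,562)]:print(rod(*q).round(3))
E
```

```text
[ 0.612 -0.065  0.018]
[ 0.589 -0.09   0.017]
[ 0.547 -0.138  0.011]
```

```bash
python3 -c "
from h import *
print(toframe([.502,.010,.18],np.radians(14.5)))"
```

```text
(array([-67.1, -92.6,  -1.3]), np.float64(-0.5534117301338631))
```

>>> servo_tool([
  [-20,-30,0,-0.5],
  [-30,-40,0,0],
  [-17,-23,0,0],
  [0,0,0,0],
  [0,0,0,0],
  [0,0,0,0],
])

```text
clock: 12.1
eef_pos: [0.5029, 0.0099, 0.1788]
eef_rot: [0.612, 0.79, 0.0, 0.0]
force: [-0.6, -0.3, -0.7]
opening: 1.0
finger_force: 0.0
```

```bash
python3 -c "
from h import *
f=cams.grab_frame('wrist');cv2.imwrite('pics/w5.png',cv2.resize(f['color'][:,:,::-1],(800,600),interpolation=cv2.INTER_CUBIC));print(env.get_obs()['eef_pos'])"
```

```text
[0.50273035 0.00993273 0.17875588]
```

View pics/w5.png

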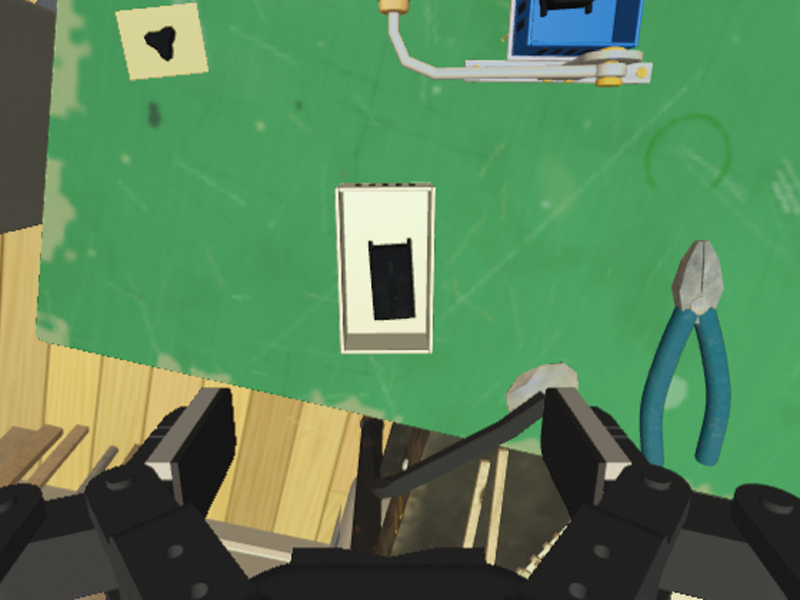

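The white tray's rim corners are (337,188), (435,188), (433,352) and (341,352), and the area around it is clear.

```bash
python3 -c "
from h import *
f=cams.grab_frame('wrist')
c=quad(f,'w',[(337,188),(435,188),(433,352),(341,352)],.036);c[2]=.0045
print(toframe(c,np.radians(14.5)))"
```

```text
w [0.5024 0.0117 0.036 ] yaw 104.8 [np.float64(0.095), np.float64(0.052), np.float64(0.095), np.float64(0.054)]
(array([  1.8,   0.3, 174.2]), np.float64(-0.028682438453434704))
```

>>> servo_tool([
  [2,-0.5,25,-0.3],
  [0,0,45,0],
  [0,0,45,0],
  [0,0,35,0],
  [0,0,18,0],
  [0,0,6,0],
  [0,0,0,0],
])

```text
clock: 13.08
eef_pos: [0.5013, 0.0114, 0.0048]
eef_rot: [0.611, 0.792, -0.0, -0.0]
force: [0.0, 0.5, 0.3]
opening: 1.002
finger_force: 0.0
```

>>> servo_tool([
  [0,0,0,0],
  [0,0,0,0],
  [0,0,0,0],
  [0,0,0,0],
  [0,0,0,0],
  [0,0,0,0],
], fingers=1, force=25)

```text
clock: 13.82
eef_pos: [0.5019, 0.0112, 0.0057]
eef_rot: [0.611, 0.792, 0.001, 0.001]
force: [-0.3, 0.0, 6.3]
opening: 0.627
finger_force: 26.9
```

>>> servo_tool([
  [0,0,-6,0],
  [0,0,-12,0],
  [0,0,-30,0],
  [0,0,-45,0],
  [0,0,-45,0],
  [0,0,-36,0.7],
  [0,0,0,0],
  [0,0,0,0],
])

```text
clock: 14.82
eef_pos: [0.5006, 0.0111, 0.1786]
eef_rot: [0.615, 0.788, -0.0, -0.0]
force: [0.1, 0.2, -1.8]
opening: 0.631
finger_force: 26.7
```

```bash
python3 -c "
from h import *
print(toframe([.577,.108,.18],np.radians(14)))"
```

```text
(array([75.5, 97.6, -1.4]), np.float64(0.02822590163733265))
```

```bash
python3 -c "
from h import *
print(toframe([.5533,.195,.0445],np.radians(14)))"
```

```text
(array([165.6,  95.7, 134.1]), np.float64(0.02822590163733265))
```

>>> servo_tool([
  [20,12,0,0],
  [40,23,0,0],
  [50,29,0,0],
  [40,23,0,0],
  [15.5,8.5,10,0],
  [0,0,30,0],
  [0,0,40,0],
  [0,0,25,0],
])

```text
clock: 15.82
eef_pos: [0.5514, 0.1934, 0.0704]
eef_rot: [0.616, 0.788, -0.002, -0.001]
force: [0.4, 0.3, -1.2]
opening: 0.628
finger_force: 26.8
```

>>> servo_tool([
  [0,0,13,0],
  [0,0,0,0],
  [0,0,0,0],
  [0,0,0,0],
])

```text
clock: 16.32
eef_pos: [0.5544, 0.195, 0.0618]
eef_rot: [0.616, 0.788, 0.001, 0.0]
force: [0.3, 0.4, -0.6]
opening: 0.628
finger_force: 26.8
```

```bash
python3 -c "
from h import *
print(toframe([.5533,.195,.0445],np.radians(14)))
f=cams.grab_frame('wrist');d=cams.grab_frame('side')
cv2.imwrite('pics/w6.png',np.hstack([cv2.resize(f['color'],(480,360)),cv2.resize(d['color'][230:330,240:330],(320,360),interpolation=cv2.INTER_CUBIC)])[:,:,::-1])"
```

```text
(array([ 0.2, -1.1, 17.3]), np.float64(0.01937002900663454))
```

View pics/w6.png

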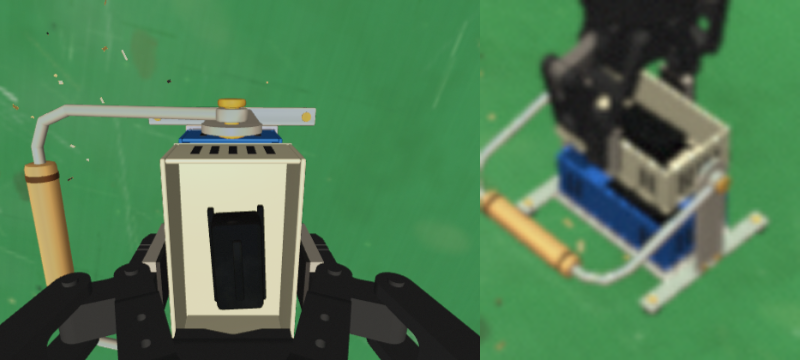

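The white tray hangs squarely over the blue one: its far rim is centred at x≈233 and the blue rim at x≈230.

>>> servo_tool([
  [0,-1,5,0],
  [0,0,4,0],
  [0,0,3,0],
  [0,0,3,0],
  [0,0,2,0],
  [0,0,0.5,0],
  [0,0,0,0],
  [0,0,0,0],
])

```text
clock: 17.42
eef_pos: [0.5527, 0.1946, 0.0446]
eef_rot: [0.615, 0.788, -0.0, 0.0]
force: [-6.3, -2.4, 16.4]
opening: 0.626
finger_force: 28.8
```

>>> servo_tool([
  [0,-1,0,0],
  [0,-0.3,0,0],
  [0,0,0,0],
  [0,0,0,0],
])

```text
clock: 17.92
eef_pos: [0.5526, 0.1946, 0.0446]
eef_rot: [0.615, 0.788, 0.001, 0.001]
force: [-0.8, 0.0, 12.4]
opening: 0.626
finger_force: 28.3
```

>>> servo_tool([
  [0,0,0,0],
  [0,0,0,0],
  [0,0,0,0],
  [0,0,0,0],
  [0,0,-8,0],
  [0,0,-20,0],
  [0,0,-40,0],
  [0,0,-40,0],
], fingers=-1)

```text
clock: 18.92
eef_pos: [0.5513, 0.1942, 0.1528]
eef_rot: [0.615, 0.788, -0.0, -0.0]
force: [0.3, 0.2, -1.2]
opening: 1.003
finger_force: 0.0
```

>>> servo_tool([
  [0,0,-25,0],
  [-40,0,0,0],
  [-50,0,0,0],
  [-10,0,0,0],
  [0,0,0,0],
  [0,0,0,0],
  [0,0,0,0],
])

```text
clock: 19.8
eef_pos: [0.5755, 0.0983, 0.1763]
eef_rot: [0.615, 0.789, 0.0, -0.0]
force: [0.2, 0.0, 0.8]
opening: 1.0
finger_force: 0.0
```

```bash
python3 -c "
from h import *
f=cams.grab_frame('wrist');d=cams.grab_frame('side')
cv2.imwrite('pics/w7.png',np.hstack([cv2.resize(f['color'][:200],(560*600//420,200*600//420)[:2],interpolation=cv2.INTER_CUBIC)])[:,:,::-1])
a=cv2.resize(f['color'][0:200,100:360],(780,600),interpolation=cv2.INTER_CUBIC)
b=cv2.resize(d['color'][235:335,230:330],(300,300),interpolation=cv2.INTER_CUBIC);a[300:,480:]=b
cv2.imwrite('pics/w7.png',a[:,:,::-1]);print(env.get_obs()['eef_pos'])"
```

```text
[0.5755059  0.09808322 0.1762449 ]
```

View pics/w7.png

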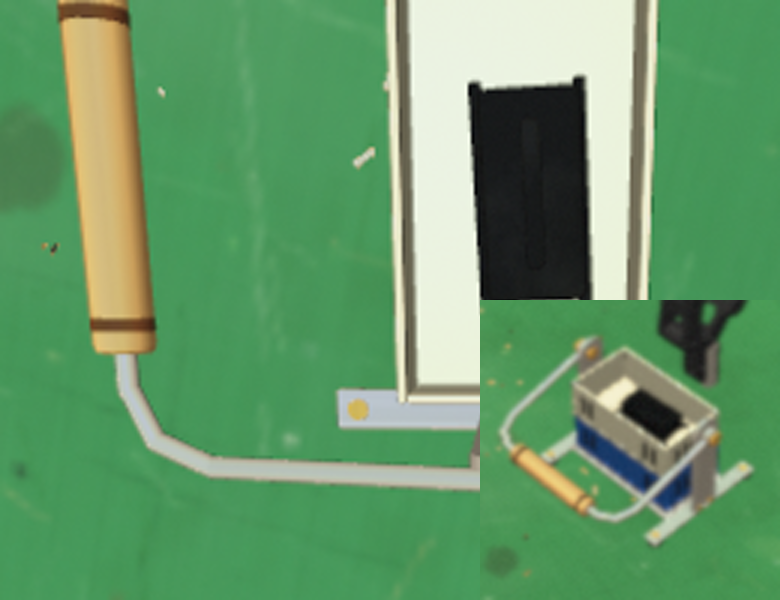

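Both trays are stacked squarely with the wagons in them. The grip's near end is centred at crop (125,352) and the far band at (93,12).

```bash
python3 - <<'E'
from h import *
f=cams.grab_frame('wrist');s=cams.grab_frame('side')
C=np.array([.555,.1948,0]);y=np.radians(104);ex=np.array([np.sin(y),-np.cos(y),0]);ey=np.array([np.cos(y),np.sin(y),0])
print(proj(f,[C+ex*(-95*np.sin(1.0))/1e3])*0, 'obs wrist near end', (125/3+100,352/3))
for a in np.arange(1.3,1.96,.1):
    G=lambda yy:C+ex*-.095*np.sin(a)+ey*yy+np.array([0,0,.08+.095*np.cos(a)])
    print(a.round(2),proj(f,[G(-.038),G(.033)]).round(1).tolist(),proj(s,[G(-.038),G(.038)]).round(1).tolist(),G(0).round(4))
E
```

```text
[[0. 0.]] obs wrist near end (141.66666666666666, 117.33333333333333)
1.3 [[115.0, 121.7], [98.2, -20.6]] [[265.6, 286.8], [240.3, 267.9]] [0.4662 0.1727 0.1054]
1.4 [[117.9, 120.7], [102.1, -15.3]] [[265.0, 290.5], [239.8, 271.5]] [0.4642 0.1722 0.0961]
1.5 [[122.1, 119.7], [107.5, -10.4]] [[264.7, 294.0], [239.7, 275.0]] [0.4631 0.1719 0.0867]
1.6 [[127.6, 118.8], [114.1, -5.9]] [[264.7, 297.3], [239.9, 278.3]] [0.4629 0.1718 0.0772]
1.7 [[134.1, 118.0], [121.7, -1.7]] [[265.1, 300.2], [240.4, 281.2]] [0.4636 0.172  0.0678]
1.8 [[141.4, 117.3], [130.2, 2.1]] [[265.9, 302.9], [241.2, 283.9]] [0.4652 0.1724 0.0584]
1.9 [[149.4, 116.6], [139.3, 5.5]] [[266.9, 305.2], [242.4, 286.2]] [0.4678 0.1731 0.0493]
```

>>> servo_tool([
  [0,0,0,0],
  [0,0,0,0],
], fingers=0)

```text
clock: 20.25
eef_pos: [0.5757, 0.0973, 0.1763]
eef_rot: [0.615, 0.788, -0.0, -0.0]
force: [0.1, 0.2, 0.2]
opening: 0.596
finger_force: 0.0
```

```bash
python3 -c "
from h import *
print(toframe([.4645,.1722,.037],np.radians(14)))"
```

```text
(array([ 99.6, -89.7, 139.3]), np.float64(0.025964173064876597))
```

>>> servo_tool([
  [20,-40,0,0],
  [40,-40,0,0],
  [30,-10,0,0],
  [10,0,30,0],
  [0,0,40,0],
  [0,0,40,0],
  [0,0,20,0],
  [0,0,9,0],
])

```text
clock: 21.25
eef_pos: [0.4636, 0.1722, 0.0362]
eef_rot: [0.616, 0.788, -0.001, -0.0]
force: [-0.4, -0.4, 0.1]
opening: 0.503
finger_force: 0.0
```

>>> servo_tool([
  [0,0,0,0],
  [0,0,0,0],
])

```text
clock: 21.5
eef_pos: [0.4648, 0.1727, 0.0381]
eef_rot: [0.616, 0.788, 0.001, 0.0]
force: [0.2, -0.0, 0.7]
opening: 0.501
finger_force: 0.0
```

```bash
python3 -c "
from h import *
print(toframe([.4645,.1722,.037],np.radians(14)))
f=cams.grab_frame('wrist');d=cams.grab_frame('side')
cv2.imwrite('pics/w8.png',np.hstack([cv2.resize(f['color'],(480,360)),cv2.resize(d['color'][235:335,220:310],(320,360),interpolation=cv2.INTER_CUBIC)])[:,:,::-1])"
```

```text
(array([-0.4, -0.4,  1.1]), np.float64(0.020689694754436574))
```

View pics/w8.png

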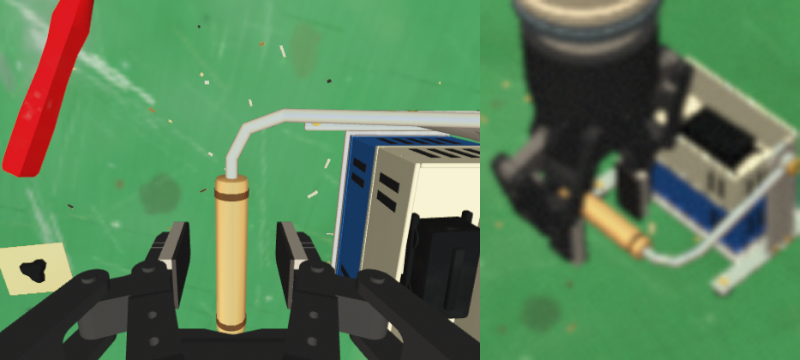

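The grip (x≈231) is centred between the fingers (x≈188 and 277), so I'm closing.

>>> servo_tool([
  [0,0,0,0],
  [0,0,0,0],
  [0,0,0,0],
  [0,0,0,0],
  [0,0,0,0],
], fingers=1, force=50)

```text
clock: 22.22
eef_pos: [0.4643, 0.1726, 0.0373]
eef_rot: [0.615, 0.788, 0.0, 0.0]
force: [1.3, -0.6, 0.8]
opening: 0.146
finger_force: 48.7
```

```bash
python3 - <<'E'
import numpy as np
a=np.linspace(1.81,0,19);x=-95*np.sin(a);z=95*np.cos(a)
print(np.c_[np.diff(x),-np.diff(z)].round(1).tolist())
E
```

```text
[[-1.8, -9.4], [-0.8, -9.5], [0.1, -9.5], [1.1, -9.5], [2.0, -9.3], [2.9, -9.1], [3.8, -8.7], [4.7, -8.3], [5.5, -7.8], [6.3, -7.2], [7.0, -6.5], [7.6, -5.8], [8.1, -5.0], [8.6, -4.2], [9.0, -3.3], [9.2, -2.4], [9.4, -1.4], [9.5, -0.5]]
```

>>> servo_tool([
  [0,-1.8,-9.4,0],
  [0,-0.8,-9.5,0],
  [0,0.1,-9.5,0],
  [0,1.1,-9.5,0],
  [0,2.0,-9.3,0],
  [0,2.9,-9.1,0],
  [0,0,0,0],
])

```text
clock: 23.1
eef_pos: [0.4677, 0.1734, 0.0942]
eef_rot: [0.616, 0.788, 0.0, 0.0]
force: [-1.0, -0.1, 0.1]
opening: 0.146
finger_force: 48.9
```

>>> servo_tool([
  [0,3.8,-8.7,0],
  [0,4.7,-8.3,0],
  [0,5.5,-7.8,0],
  [0,6.3,-7.2,0],
  [0,7.0,-6.5,0],
  [0,7.6,-5.8,0],
  [0,0,0,0],
])

```text
clock: 23.98
eef_pos: [0.5023, 0.1819, 0.1392]
eef_rot: [0.616, 0.788, 0.0, 0.0]
force: [-6.5, -3.0, 9.3]
opening: 0.146
finger_force: 50.1
```

>>> servo_tool([
  [0,8.1,-5.0,0],
  [0,8.6,-4.2,0],
  [0,9.0,-3.3,0],
  [0,9.2,-2.4,0],
  [0,9.4,-1.4,0],
  [0,9.5,-0.5,0],
  [0,0,0,0],
  [0,0,0,0],
])

```text
clock: 24.98
eef_pos: [0.5549, 0.195, 0.1555]
eef_rot: [0.615, 0.788, 0.001, 0.001]
force: [1.6, -2.6, 6.7]
opening: 0.141
finger_force: 49.8
```

>>> servo_tool([
  [0,0,0,0],
  [0,0,0,0],
  [0,0,-1,0],
  [0,0,-2,0],
  [0,0,-3,0],
  [0,0,-4,0],
  [0,0,-6,0],
  [0,0,-8,0],
], force=80)

```text
clock: 25.98
eef_pos: [0.5535, 0.1948, 0.179]
eef_rot: [0.616, 0.788, -0.0, -0.0]
force: [-0.4, -0.3, -7.6]
opening: 0.133
finger_force: 78.0
```

>>> servo_tool([
  [0,0,-10,0],
  [0,0,-12,0],
  [0,0,-14,0],
  [0,0,-14,0],
  [0,0,-12,0],
  [0,0,-9,0],
  [0,0,-5,0],
  [0,0,-2,0],
])

```text
clock: 26.98
eef_pos: [0.5535, 0.1948, 0.2568]
eef_rot: [0.615, 0.788, -0.0, -0.0]
force: [-0.3, -0.4, -7.5]
opening: 0.134
finger_force: 78.0
```

>>> servo_tool([
  [0,0,0,0],
  [0,0,0,0],
  [0,0,0,0],
  [0,0,0,0],
  [0,0,0,0],
  [0,0,0,0],
  [0,0,0,0],
  [0,0,0,0],
])

```text
clock: 27.98
eef_pos: [0.5536, 0.1948, 0.2567]
eef_rot: [0.615, 0.788, 0.0, 0.0]
force: [0.2, 0.3, -6.6]
opening: 0.133
finger_force: 78.0
```

```bash
python3 - <<'E'
from h import *
d=cams.grab_frame('side');s=cams.grab_frame('scene')
C=np.array([[.555,.195,.1]]);print(proj(d,C),proj(s,C))
u,v=proj(d,C)[0].astype(int);u2,v2=proj(s,C)[0].astype(int)
cv2.imwrite('pics/end.png',np.hstack([cv2.resize(f['color'][v-75:v+75,u-60:u+60],(400,500),interpolation=cv2.INTER_CUBIC) for f,u,v in((d,u,v),(s,u2,v2))])[:,:,::-1])
o=env.get_obs();print(o['qd'].round(3),o['force'],o['eef_pos'])
E
```

```text
[[284.46731627 256.99520218]] [[286.26965971 239.19114945]]
[-0.    -0.001  0.002 -0.001 -0.     0.001] [ 0.03387171 -0.68663239 -7.37996999] [0.55359117 0.19480882 0.25668424]
```

```bash
python3 -c "
from workcell import close_job
print(close_job())"
```

```text
the job is handed in; nothing more can be done
None
```

I handed the job in with both trays stacked on the carrier and the carrier held by its grip about 10 cm above where it stood; I confirmed the lift only from arm position, force and grip readings, not a final picture, and `close_job()` returned no verdict.

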